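Air a soap loaf: mould onto the rack, lid half open

TASK

The soap loaf in the lidded wooden mould has to air. Lift the mould onto the slatted rack without opening its lid, squared up and with its hinge end towards the rack's back stop, set it down gently and let go. Then take hold again, now at the steel bar of the lid, and raise the stiff lid half open, to 45 degrees, where it stays by itself; leave the other things on the mat alone.

Things in the scene. Friction and masses are not known exactly. Their poses are not given: they have to be found in the camera images.
- mould: closed wooden box 150 mm long (its x), 62 mm wide (y), 50 mm high, 0.5 to 0.85 kg in all; its flat lid (150 x 62 x 8 mm) makes it 58 mm high. The only box with a hinged lid and a steel handle loop. Origin: centre of its underside; +x to its hinge end, -x to the handle end, z up. Its plain long sides can be gripped across the 62 mm width
- mould_hinge (a point): point on the lid's hinge line, fixed to the box: middle of its top edge at the +x end, 75 mm from the box's centre and 50 mm above its underside; the hinge line runs along the mould's y
- lid_bar (a point): middle of the lid's round steel handle bar, 10 mm thick, 62 mm long along the mould's y, 50 mm free between its two side arms. It lies in the lid's plane, 45 mm beyond the box's handle end (40 mm free between), 195 mm from the hinge line (and 4.5 mm above it when shut), and swings with the lid
- lid (a joint): angle of the stiff lid in rad: 0 shut, grows as the bar rises, 0.785 is 45 degrees, 1.75 fully open; starts at 0 to 0.06; it stays where it is left. Moving it takes about 2 N at the bar
- rack: low slatted wooden rack fixed to the table, 220 mm long (its x), 110 mm wide, slat tops 22 mm above the table; across its +x end stands a back stop (12 mm thick, its top 8 mm above the slats, its inner face 110 mm from the rack's centre). Origin: centre of its underside, +x towards the back stop
- rack_place (a point): centre of the rack's top face, 22 mm above its underside, where the centre of the mould's underside belongs
- dropper_bottle: small amber dropper bottle, 40 mm across, 85 mm tall; a bystander, origin at the centre of its underside
- pouring_cup: white plastic cup, 72 mm across, 80 mm tall; a bystander, origin at the centre of its underside
- soap_bar: cream soap bar 85 x 55 x 28 mm; a bystander, origin at the centre of its underside
- candle: ivory pillar candle, 72 mm across, 75 mm tall; a bystander, origin at the centre of its underside
- open_mould: open wooden box mould without a lid, 130 x 75 x 45 mm; a bystander, origin at the centre of its underside
- jug: steel mug-shaped jug, 90 mm across, 110 mm tall; a bystander, origin at the centre of its underside
- tall_bottle: amber bottle, 60 mm across, 150 mm tall; a bystander, origin at the centre of its underside

How it is judged:
On the way:
1. the mould rests on the rack, let go, lid still below 0.2 rad, its centre within 20 mm of the rack's, squared to it within 10 degrees, hinge end towards the back stop (distance between mould and rack_place below 0.02 m and angle between the x axis of mould and the x axis of rack, either way round below 0.175 rad and x of mould_hinge in the frame of rack above 0.03 m and angle between mould's own z axis and vertical below 0.09 rad and linear speed of mould below 0.02 m/s and angular speed of mould below 0.1 rad/s and value of joint lid below 0.2 rad and contact force between the fingers and mould below 0.3 N), for 0.2 s.
At the end, for the whole second after the job is handed in: The mould stands at rest on the rack, its centre within 20 mm of the rack's centre, squared to it within 10 degrees, level (within 5 degrees), hinge end towards the back stop, and its lid stays still at 45 degrees, within 6 degrees (0.68 to 0.89 rad) (distance between mould and rack_place below 0.02 m and angle between the x axis of mould and the x axis of rack, either way round below 0.175 rad and x of mould_hinge in the frame of rack above 0.03 m and angle between mould's own z axis and vertical below 0.09 rad and linear speed of mould below 0.02 m/s and angular speed of mould below 0.1 rad/s and value of joint lid between 0.68 and 0.89 rad and velocity of joint lid between -0.03 and 0.03 rad/s); the robot touches nothing.
It fails at once if the lid is opened beyond 0.3 rad while the mould is not in its place on the rack (centre more than 30 mm away) (value of joint lid above 0.3 rad and distance between mould and rack_place above 0.03 m).
It fails at once if the mould is dropped or slammed down: faster than 0.3 m/s within 40 mm of its place on the rack (linear speed of mould above 0.3 m/s and distance between mould and rack_place below 0.04 m).
It fails at once if a bystander is moved by more than 30 mm (distance of any of dropper_bottle, pouring_cup, soap_bar, candle, open_mould, jug, tall_bottle from where it was at the start of the episode above 0.03 m).
It also fails if it takes over 54 s, if anything falls off the work surface, if the arm or the gripper's body presses on something with over 40 N, if the wrist force passes 120 N, or if a joint passes its speed limit or range.

ROBOT

A 7-joint arm with a two-finger parallel gripper is mounted at the origin on the work surface. World frame = base frame: x ahead of the robot, y to its left, z up, the work surface at z = 0. Lengths are in m, angles in rad, forces in N, time in s.
With the tool pointing down it reaches from about 0.425 to 0.875 m from the base axis. Payload 8.4 kg.
Tool frame: the origin (TCP) lies at the very end of the fingers, on their centre line; the grasp point (between the pads) lies 19 mm behind it; z points along the fingers, y is the line along which they close (so a half turn about z gives the same grasp; the last joint's range is limited). The gripper opens to 87 mm and grips with 3 to 60 N. Pads are 19 mm wide; open, the fingers measure 117 mm over their backs; the gripper's body (75 mm by 190 mm) begins 51 mm behind the grasp point.
Start: joints at [1.114, 0.333, 0.04, 1.465, -0.013, 1.343, -0.059], TCP at [0.228, -0.609, 0.223] pointing down, gripper open.
Joint ranges: [-2.58, 2.58], [-0.38, 2.09], [-1.3, 1.39], [0.25, 2.4], [-1.5, 4.64], [0.08, 2.09], [-2.65, 2.65]. Speed limits (rad/s): [2.22, 2.22, 2.79, 2.79, 3.14, 3.14, 3.14].

INTERFACE

Orientations are given as a unit quaternion [x, y, z, w].
In Python, from rig import readout, vision, order, nets gives the robot as it stands.
- The arm moves only by the shell command python3 -m creep 'ROWS'. ROWS is JSON, a list of rows, each an object of numbers: "x", "y", "z": the shift along the tool's x, y, z in mm; "wx", "wy", "wz": the turn, a rotation vector about the tool's x, y, z in rad; "hand": the finger opening in mm, from 0 to 87. A call has exactly 5 rows; each row shifts and turns the commanded pose from where the row before left it, along the tool's axes as they then stand; what a row does not reach is not made up. A row lasts 1/12 s, in which the tool goes at most 41.7 mm and 7.16 degrees, less where a joint would pass 70% of its speed; a pose out of reach is approached as far as the arm can. A call with a gripper value outside its range is refused whole. The fingers move at their own pace and stop on an object; the grip force is fixed at half the most. Time passes only in rows, so rows that do not move let the fingers close, or fill a call up. It gives the time, the measured TCP pose, the force, the opening and the grip force at its end, in the units of the state.
- readout.observe(): the state, without advancing time (a new reading comes with each control period).
- vision.read_camera(name): name is "scene" or "side" or "wrist"; returns a dict with "pixels" (420x560x3 uint8, red, green, blue), "camera_matrix" (3x3 intrinsics, pixels), "R" (3x3) and "t" (3): a world point X has camera coordinates R X + t. Camera axes: x right, y down, z forward; pixel columns grow to the right and rows downward; lengths in m; the calibration is good to about 2 mm. A picture is of the moment at which its call begins. There is no depth.
- order.finish_job(): hands the job in; it is judged then, once.
Trained networks look in the newest picture that a camera, given by its name, has taken for a name from the list of things; names that differ only in an ending like _2 or _b are one class to them, and where a whole thing is asked for, a point or a joint stands for the part that bears it (a point fixed in the world has none). Each returns a list of dicts, best first, with "confidence" (0 to 1); they miss things now and then, are a little off and sometimes report something else, mostly with a low value. They report only what shows in the picture. A call takes as long as a camera call.
- nets.look_for(camera, target): "rect" ([left, top, right, bottom] in pixels, round what is visible of it).
- nets.cut_out(camera, target): "mask" (420x560 bool, what is visible of it) and "rect" ([left, top, right, bottom] in pixels, round what is visible of it).
The state is a dict: "time": time; "joint_pos": joint angles; "qvel": joint speeds; "tau": joint torques, N m; "eef_pos": TCP position; "ee_rot": TCP orientation; "wrist_force": force on the tool from outside, world axes, zero at the start; "wrist_torque": the same for the moment, N m; "width": finger opening in m; "finger_force": force on a finger pad.
Only numpy, scipy, OpenCV 4.12 (cv2) and the standard library are available. Lean on these libraries where they do the work, as an engineer would, in place of code of your own. Each camera call takes 0.05 s, during which the arm holds its last target. There are 200 camera calls.

## Working session

There is one attempt and no reset: what is moved stays moved. The work goes in short steps, Python scripts to look and compute and a shell command to move; the robot and the scene stay as the last step left them, time stands still between calls to the robot, and variables do not carry over. Pictures are saved under pics/ and viewed, at most 13 in all, crops included, and the job is handed in when it is done.

```bash
mkdir -p pics; ls; cat > h.py <<'E'
from rig import readout, vision, order, nets
import numpy as np, cv2
from scipy.spatial.transform import Rotation as R
E
python3 - <<'E'
from h import *
s=readout.observe(); print({k:np.round(v,3).tolist() for k,v in s.items()})
ims=[]
for c in ["scene","side"]:
    d=vision.read_camera(c); ims.append(d["pixels"])
    cv2.imwrite(f"pics/{c}0.png",cv2.cvtColor(d["pixels"],cv2.COLOR_RGB2BGR))
    print(c,np.round(d["camera_matrix"],1).tolist(),np.round(d["R"],3).tolist(),np.round(d["t"],3).tolist(), (-d["R"].T@d["t"]).round(3))
    for n in ["mould","lid_bar","rack","open_mould","dropper_bottle","pouring_cup","soap_bar","candle","jug","tall_bottle"]:
        print(n,[(np.round(r["rect"]).astype(int).tolist(),round(r["confidence"],2)) for r in nets.look_for(c,n)][:3])
E
```

```text
pics
{'time': 0.0, 'joint_pos': [1.114, 0.334, 0.04, 1.466, -0.013, 1.343, -0.059], 'qvel': [-0.001, -0.0, 0.001, 0.0, -0.001, 0.0, -0.001], 'tau': [-0.001, -65.636, 1.335, -40.379, -0.06, 0.045, 0.0], 'eef_pos': [0.227, -0.608, 0.222], 'ee_rot': [0.984, 0.178, -0.0, -0.001], 'wrist_force': [0.789, -1.073, -0.94], 'wrist_torque': [0.007, -0.039, 0.031], 'finger_force': 0.0, 'width': 0.087}
scene [[543.8, 0.0, 282.2], [0.0, 543.8, 208.8], [0.0, 0.0, 1.0]] [[0.366, 0.931, 0.008], [0.756, -0.292, -0.586], [-0.543, 0.22, -0.81]] [-0.21, -0.366, 1.846] [ 1.356 -0.318  1.283]
mould [([310, 161, 375, 225], 0.76), ([177, 212, 222, 294], 0.69)]
lid_bar [([308, 162, 376, 212], 0.92), ([247, 178, 284, 204], 0.7)]
rack [([175, 213, 224, 293], 0.8), ([427, 163, 465, 204], 0.17)]
open_mould [([63, 225, 121, 272], 0.83)]
dropper_bottle [([264, 198, 279, 221], 0.86)]
pouring_cup [([281, 237, 309, 270], 0.88)]
soap_bar [([248, 182, 282, 204], 0.79), ([312, 165, 375, 223], 0.19)]
candle [([86, 272, 122, 314], 0.69)]
jug [([428, 160, 465, 206], 0.62)]
tall_bottle [([411, 125, 432, 169], 0.6), ([247, 180, 281, 205], 0.25)]
side [[460.5, 0.0, 282.6], [0.0, 460.5, 206.3], [0.0, 0.0, 1.0]] [[-0.958, -0.287, 0.005], [-0.21, 0.689, -0.693], [0.196, -0.665, -0.72]] [0.518, 0.141, 1.518] [0.229 1.061 1.189]
mould [([237, 236, 306, 273], 0.74), ([239, 184, 257, 212], 0.31)]
lid_bar [([236, 240, 300, 257], 0.78)]
rack [([265, 148, 330, 188], 0.71)]
open_mould [([321, 121, 358, 143], 0.9), ([187, 293, 223, 348], 0.53)]
dropper_bottle [([289, 191, 293, 216], 0.58), ([239, 237, 300, 271], 0.32)]
pouring_cup [([236, 185, 257, 212], 0.8), ([262, 149, 330, 188], 0.26)]
soap_bar [([299, 209, 332, 229], 0.54)]
candle [([293, 111, 310, 136], 0.71)]
jug [([187, 293, 226, 348], 0.71)]
tall_bottle [([241, 312, 268, 352], 0.57)]
```

```bash
python3 - <<'E'
import cv2
a=cv2.imread("pics/scene0.png");b=cv2.imread("pics/side0.png")
cv2.imwrite("pics/a.png",cv2.resize(a[120:320,160:400],None,fx=3.3,fy=3,interpolation=2)[:600,:800])
cv2.imwrite("pics/b.png",cv2.resize(b[110:290,210:410],None,fx=3.33,fy=3.33,interpolation=2)[:600])
E
```

```text
(no output)
```

View pics/a.png

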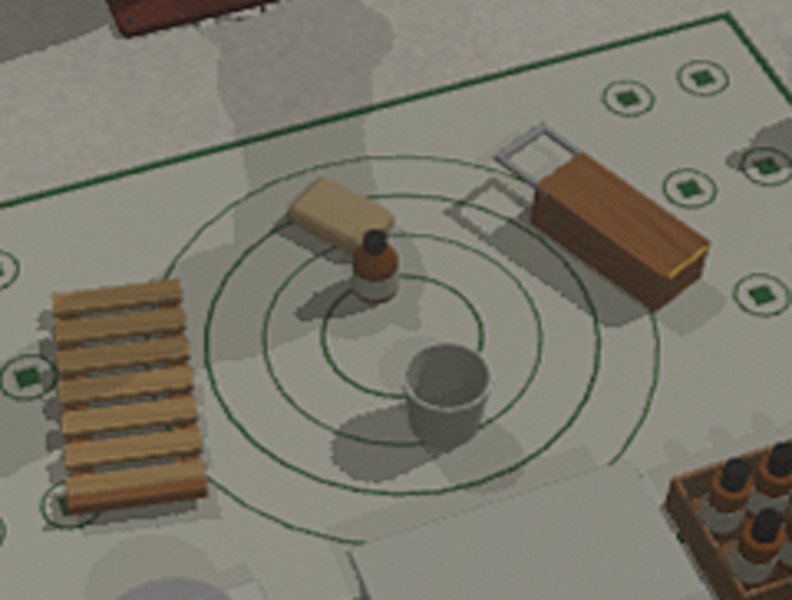

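View pics/b.png

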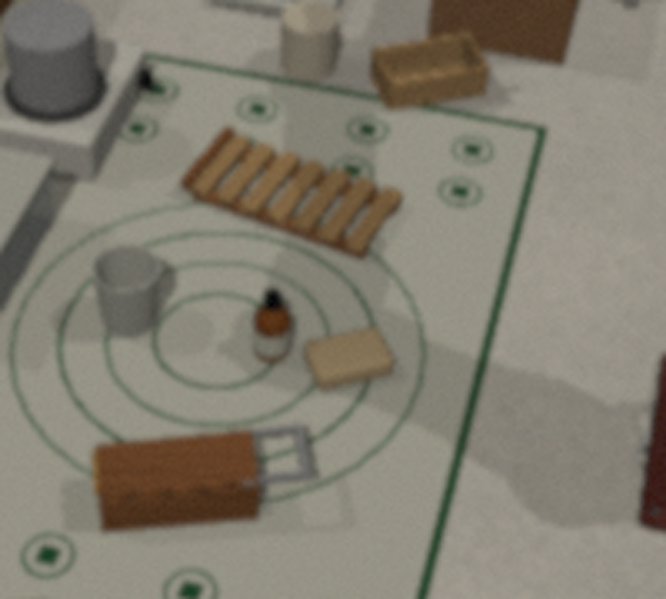

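The scene crop shows the mould upper right (px ~340,195), handle toward the robot and hinge end (yellow mark) away. The rack is at left (200,253), with its thicker back-stop end at the bottom, away from the robot. The dropper bottle, soap and cup stand between them. Next I'll fit the poses to the masks in both views.

```bash
cat > fit.py <<'E'
from h import *
from scipy.optimize import minimize
def box(x0,x1,y0,y1,z0,z1): return np.array([[x,y,z] for x in(x0,x1) for y in(y0,y1) for z in(z0,z1)])
MOULD=[box(-.075,.075,-.031,.031,0,.058)]
BAR=[box(-.125,-.115,-.031,.031,.0495,.0595),box(-.12,-.075,-.031,-.025,.0495,.0595),box(-.12,-.075,.025,.031,.0495,.0595)]
RACK=[box(-.11,.11,-.055,.055,0,.022),box(.11,.122,-.055,.055,0,.030)]
def render(d,parts,p):
    m=np.zeros((420*4,560*4),np.uint8); c,s=np.cos(p[3]),np.sin(p[3])
    for b in parts:
        w=b@np.array([[c,s,0],[-s,c,0],[0,0,1]])+p[:3]
        q=(d["R"]@w.T).T+d["t"]; u=(d["camera_matrix"]@(q/q[:,2:]).T).T[:,:2]
        cv2.fillConvexPoly(m,cv2.convexHull(np.round(u*4+1.5).astype(np.int32)),1)
    return m>0
def fit(views,parts,p0,names=None):
    up=[np.kron(m,np.ones((4,4),bool)) for _,m in views]
    def f(p): 
        r=0
        for (d,_),m in zip(views,up):
            g=render(d,parts,p); r-=(g&m).sum()/(g|m).sum()
        return r/len(views)
    best=None
    for k in range(3):
        p0=np.array(p0,float) if best is None else best.x
        sim=np.vstack([p0]+[p0+np.eye(4)[i]*[.02,.02,.01,.12][i]*(-1)**k for i in range(4)])
        best=minimize(f,p0,method="Nelder-Mead",options=dict(initial_simplex=sim,xatol=2e-4,fatol=1e-4))
    return best.x,best.fun
E
python3 - <<'E'
from fit import *
def pix2w(d,u,z):
    r=d["R"].T@np.linalg.inv(d["camera_matrix"])@[u[0],u[1],1]; o=-d["R"].T@d["t"]; return o+r*(z-o[2])/r[2]
V={}
for c in("scene","side"):
    d=vision.read_camera(c); V[c]=d
    for n in("mould","rack"):
        rs=nets.cut_out(c,n); print(c,n,[(r["rect"],round(r["confidence"],2),r["mask"].sum()) for r in rs][:2]); V[c,n]=rs[0]["mask"]
    cv2.imwrite(f"pics/m_{c}.png",(V[c,"mould"]*255+V[c,"rack"]*120).astype(np.uint8))
import pickle; pickle.dump(V,open("v0.pkl","wb"))
for n,P,yaws in(("mould",MOULD+BAR,None),("mould",MOULD,None),("rack",RACK,None)):
    vs=[(V[c],V[c,n]) for c in("scene","side")]
    ys,xs=np.nonzero(V["scene",n]); g=pix2w(V["scene"],(xs.mean(),ys.mean()),.03)
    for y in (0,1.57,-1.57,3.14,.78,-.78):
        x,v=fit(vs,P,[g[0],g[1],0,y]); 
        if v<-.75: print(n,len(P),x.round(4),round(v,3))
d=V["side"];d2=V["scene"]
for n in("dropper_bottle","pouring_cup","soap_bar","jug","tall_bottle","candle","open_mould"):
    for c in("scene","side"):
        r=nets.look_for(c,n)
        if r: b=r[0]["rect"]; print(n,c,pix2w(V[c],((b[0]+b[2])/2,b[3]-4),.0)[:2].round(3))
E
```

```text
scene mould [([309.9, 162.5, 375.3, 224.8], 0.88, np.int64(1742))]
scene rack [([175.7, 210.1, 229.3, 291.7], 0.83, np.int64(3070))]
side mould [([238.2, 236.8, 302.8, 271.1], 0.8, np.int64(1409)), ([263.1, 149.2, 333.0, 188.5], 0.65, np.int64(1395))]
side rack [([263.5, 149.3, 329.4, 188.6], 0.8, np.int64(1279)), ([238.8, 239.2, 299.6, 265.9], 0.61, np.int64(1271))]
mould 4 [0.5437 0.2129 0.0031 0.3938] -0.937
mould 4 [0.5439 0.2127 0.0024 0.3925] -0.937
mould 4 [ 5.4360e-01  2.1260e-01  1.3000e-03 -2.7331e+00] -0.806
mould 4 [5.4310e-01 2.1230e-01 1.6000e-03 3.5416e+00] -0.806
mould 4 [0.5433 0.2128 0.0023 0.3999] -0.937
mould 4 [0.5438 0.2134 0.0028 0.4001] -0.938
mould 1 [0.5433 0.2127 0.0017 0.3955] -0.888
mould 1 [0.5437 0.2126 0.0015 0.4033] -0.887
mould 1 [ 5.4330e-01  2.1290e-01  1.8000e-03 -2.7355e+00] -0.888
mould 1 [5.4360e-01 2.1250e-01 1.4000e-03 3.5506e+00] -0.888
mould 1 [0.5434 0.2126 0.0019 0.3993] -0.887
mould 1 [0.5438 0.2126 0.0013 0.4066] -0.888
rack 2 [ 0.5487 -0.2359  0.0034 -0.2061] -0.912
rack 2 [ 0.5628 -0.2391  0.0034  2.9292] -0.903
rack 2 [ 0.5491 -0.2356  0.0032 -0.2099] -0.91
rack 2 [ 0.563  -0.2391  0.0035  2.9326] -0.903
rack 2 [ 0.5466 -0.2355  0.0038 -0.2104] -0.911
rack 2 [ 0.5483 -0.2356  0.0033 -0.2117] -0.911
dropper_bottle scene [ 0.516 -0.008]
dropper_bottle side [0.509 0.003]
pouring_cup scene [ 0.683 -0.008]
pouring_cup side [0.663 0.014]
soap_bar scene [ 0.454 -0.001]
soap_bar side [0.422 0.008]
jug side [0.606 0.524]
tall_bottle scene [0.496 0.498]
tall_bottle side [0.475 0.512]
candle scene [ 0.618 -0.514]
candle side [ 0.6   -0.481]
open_mould scene [ 0.497 -0.515]
open_mould side [ 0.436 -0.48 ]
```

Both fits are consistent: mould at about (0.544, 0.213) with yaw 0.40, and rack at about (0.549, -0.236) with yaw -0.21, both standing within 3 mm of the table. I'll move over the rack first for a wrist view.

```bash
python3 -m creep '[{"x":35,"y":-19,"z":-8},{"x":35,"y":-19,"z":-8},{"x":35,"y":-19,"z":-8},{"x":35,"y":-19,"z":-8},{"x":35,"y":-19,"z":-8}]'
python3 -m creep '[{"x":35,"y":-19,"z":-8},{"x":35,"y":-19,"z":-8},{"x":35,"y":-19,"z":-8},{"x":25,"y":-19,"z":-8},{"x":10,"y":-10,"z":-5}]'
python3 - <<'E'
from fit import *
s=readout.observe(); print(s["eef_pos"],s["ee_rot"],s["time"])
d=vision.read_camera("wrist"); cv2.imwrite("pics/w1.png",cv2.cvtColor(d["pixels"],cv2.COLOR_RGB2BGR))
rs=nets.cut_out("wrist","rack"); print([(r["rect"],r["confidence"]) for r in rs])
import pickle; pickle.dump((d,rs),open("w1.pkl","wb"))
if rs: print(fit([(d,rs[0]["mask"])],RACK,[.549,-.236,0,-.208]))
E
```

```text
[ 0.22757623 -0.60882112  0.22254146] [ 9.84048613e-01  1.77899765e-01 -1.71748246e-05 -2.30889456e-05] 2.1
[]validation failed for argument at $[0]...
validation failed for argument at $[0]...
```

View pics/w1.png

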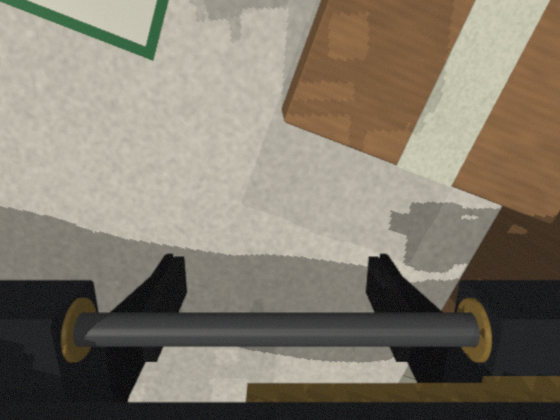

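The arm hasn't moved: the rows were refused. The wrist view shows the fingers at the bottom (rows 250-360) and a cardboard box to the right. I'll retry with all seven keys in each row.

```bash
python3 -m creep '[{"x":35,"y":-19,"z":-8,"wx":0,"wy":0,"wz":0,"hand":87},{"x":35,"y":-19,"z":-8,"wx":0,"wy":0,"wz":0,"hand":87},{"x":35,"y":-19,"z":-8,"wx":0,"wy":0,"wz":0,"hand":87},{"x":35,"y":-19,"z":-8,"wx":0,"wy":0,"wz":0,"hand":87},{"x":35,"y":-19,"z":-8,"wx":0,"wy":0,"wz":0,"hand":87}]'; python3 -m creep --help | head -30
```

```text
time: 2.62
eef_pos: [0.3592, -0.457, 0.2631]
ee_rot: [0.984, 0.178, 0.0, 0.0]
wrist_force: [0.9, -0.5, -0.4]
width: 0.0869
finger_force: 0.0invalid input: not JSON, or not a number
```

```bash
python3 -m creep '[{"x":35,"y":-19,"z":-8,"wx":0,"wy":0,"wz":0,"hand":87},{"x":35,"y":-19,"z":-8,"wx":0,"wy":0,"wz":0,"hand":87},{"x":35,"y":-19,"z":-8,"wx":0,"wy":0,"wz":0,"hand":87},{"x":25,"y":-19,"z":-8,"wx":0,"wy":0,"wz":0,"hand":87},{"x":10,"y":-10,"z":-5,"wx":0,"wy":0,"wz":0,"hand":87}]'
python3 - <<'E'
from fit import *
s=readout.observe(); print(s["eef_pos"],s["ee_rot"],s["time"])
d=vision.read_camera("wrist"); cv2.imwrite("pics/w2.png",cv2.cvtColor(d["pixels"],cv2.COLOR_RGB2BGR))
rs=nets.cut_out("wrist","rack"); print([(r["rect"],r["confidence"]) for r in rs])
import pickle; pickle.dump((d,rs),open("w1.pkl","wb"))
if rs: print(fit([(d,rs[0]["mask"])],RACK,[.549,-.236,0,-.208]))
E
```

```text
time: 3.03
eef_pos: [0.4628, -0.3241, 0.3006]
ee_rot: [0.983, 0.181, 0.001, -0.0]
wrist_force: [0.5, 0.3, -0.3]
width: 0.0869
finger_force: 0.0
[ 0.46276413 -0.32408657  0.30060409] [ 9.83482922e-01  1.80997389e-01  1.09786549e-03 -2.87036656e-04] 3.0333
[([141.6, 1.5, 325.7, 172.6], 0.68), ([362.9, 164.5, 441.0, 280.1], 0.37), ([0.0, 48.9, 42.8, 133.2], 0.2)]
(array([ 0.54728276, -0.23448091, -0.00532433, -0.2025692 ]), np.float64(-0.7983649070054347))
```

View pics/w2.png

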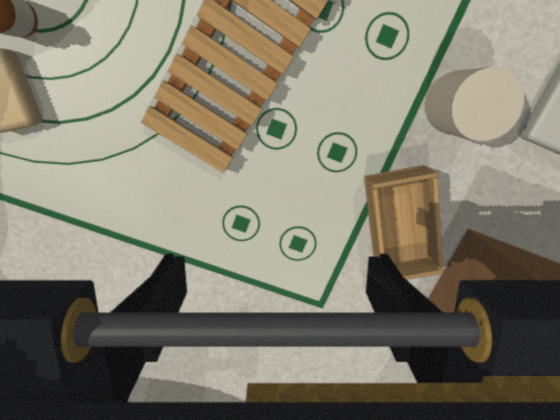

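The wrist view shows the front (-x) end of the rack, with slat corners at about (148,107) and (233,158) and the base edge at (228,172). I'll check those against the fit's projection.

```bash
python3 - <<'E'
from fit import *
import pickle
d,rs=pickle.load(open("w1.pkl","rb"))
for p in ([.549,-.236,0,-.208],[.5473,-.2345,0,-.2026]):
    c,s=np.cos(p[3]),np.sin(p[3])
    w=np.array([[-.11,.055,.022],[-.11,-.055,.022],[-.11,.055,.01],[-.11,-.055,.01]])@np.array([[c,s,0],[-s,c,0],[0,0,1]])+p[:3]
    q=(d["R"]@w.T).T+d["t"]; print((d["camera_matrix"]@(q/q[:,2:]).T).T[:,:2].round(0).tolist())
g=cv2.cvtColor(d["pixels"],cv2.COLOR_RGB2BGR)[90:190,130:250]
cv2.imwrite("pics/w2c.png",cv2.resize(g,None,fx=5,fy=5,interpolation=2))
E
```

```text
[[140.0, 121.0], [223.0, 172.0], [144.0, 120.0], [224.0, 170.0]]
[[139.0, 123.0], [222.0, 173.0], [142.0, 122.0], [223.0, 171.0]]
```

View pics/w2c.png

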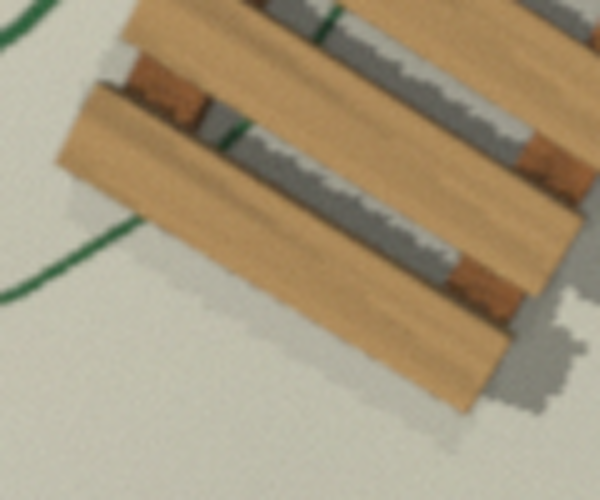

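The corners seen at (141,122) and (223,172) match the fit within 1 px, so the rack pose is confirmed. Now I'll go over the mould.

```bash
python3 -m creep '[{"x":17,"y":-31,"z":4,"wx":0,"wy":0,"wz":0,"hand":87},{"x":17,"y":-31,"z":4,"wx":0,"wy":0,"wz":0,"hand":87},{"x":17,"y":-31,"z":4,"wx":0,"wy":0,"wz":0,"hand":87},{"x":17,"y":-31,"z":4,"wx":0,"wy":0,"wz":0,"hand":87},{"x":17,"y":-31,"z":4,"wx":0,"wy":0,"wz":0,"hand":87}]' | head -2
python3 -m creep '[{"x":17,"y":-31,"z":4,"wx":0,"wy":0,"wz":0,"hand":87},{"x":17,"y":-31,"z":4,"wx":0,"wy":0,"wz":0,"hand":87},{"x":17,"y":-31,"z":4,"wx":0,"wy":0,"wz":0,"hand":87},{"x":17,"y":-31,"z":4,"wx":0,"wy":0,"wz":0,"hand":87},{"x":17,"y":-31,"z":4,"wx":0,"wy":0,"wz":0,"hand":87}]' | head -2
python3 - <<'E'
from fit import *
s=readout.observe(); print(s["eef_pos"],s["ee_rot"],s["time"])
d=vision.read_camera("wrist"); cv2.imwrite("pics/w3.png",cv2.cvtColor(d["pixels"],cv2.COLOR_RGB2BGR))
rs=nets.cut_out("wrist","mould"); print([(r["rect"],r["confidence"]) for r in rs])
if rs:
    m=rs[0]["mask"]
    for P in (MOULD+BAR,MOULD): print(fit([(d,m)],P,[.5436,.2128,0,.397]))
E
```

```text
time: 3.55
eef_pos: [0.4841, -0.1538, 0.2792]
time: 3.97
eef_pos: [0.51, 0.0211, 0.2593]
[0.50996584 0.02108365 0.25934944] [9.84226002e-01 1.76915450e-01 1.09234459e-04 2.96038290e-04] 3.9667
[([42.9, 0.0, 153.0, 206.5], 0.88)]
(array([ 0.54192238,  0.21585986, -0.00188977,  0.3895915 ]), np.float64(-0.9673551674361355))
(array([ 0.54196257,  0.21579923, -0.00167262,  0.38937368]), np.float64(-0.9033074100512204))
```

View pics/w3.png

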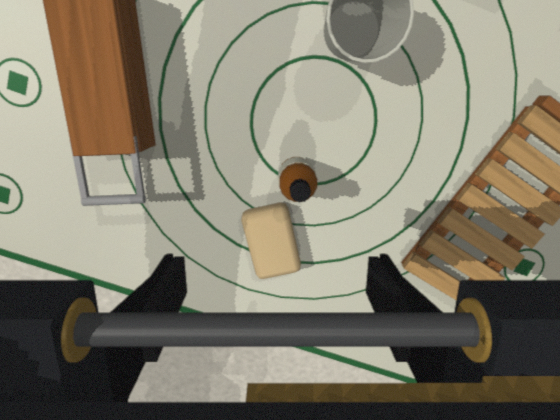

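The wrist fit puts the mould at (0.542, 0.216) with yaw 0.39, agreeing with the other views; the handle bar is at (112,201). I'll move above it.

```bash
python3 -m creep '[{"x":19,"y":-33,"z":0,"wx":0,"wy":0,"wz":-0.0076,"hand":87},{"x":19,"y":-33,"z":0,"wx":0,"wy":0,"wz":-0.0076,"hand":87},{"x":19,"y":-33,"z":0,"wx":0,"wy":0,"wz":-0.0076,"hand":87},{"x":19,"y":-33,"z":0,"wx":0,"wy":0,"wz":-0.0076,"hand":87},{"x":19,"y":-33,"z":0,"wx":0,"wy":0,"wz":-0.0076,"hand":87}]' | head -1
python3 -m creep '[{"x":0,"y":-2,"z":25,"wx":0,"wy":0,"wz":0,"hand":87},{"x":0,"y":-2,"z":25,"wx":0,"wy":0,"wz":0,"hand":87},{"x":0,"y":0,"z":20,"wx":0,"wy":0,"wz":0,"hand":87},{"x":0,"y":0,"z":20,"wx":0,"wy":0,"wz":0,"hand":87},{"x":0,"y":0,"z":10,"wx":0,"wy":0,"wz":0,"hand":87}]' | head -1
cat > rel.py <<'E'
from h import *
import sys
# usage: rel.py x y z yaw : shift in tool axes (mm) and wz to the target pose (tool pointing down)
def rel(T,yaw):
    s=readout.observe(); Rm=R.from_quat(s["ee_rot"]).as_matrix()
    y=np.arctan2(Rm[1,0],Rm[0,0]); Rt=R.from_euler("z",yaw)*R.from_euler("x",np.pi)
    print("pos",s["eef_pos"].round(4),"yaw",y.round(3),"t",s["time"],"width",round(s["width"],4),"F",np.round(s["wrist_force"],1),"ff",round(s["finger_force"],1))
    print("shift mm",(1e3*Rm.T@(np.array(T)-s["eef_pos"])).round(1),"rotvec",(R.from_matrix(Rm).inv()*Rt).as_rotvec().round(3))
if __name__=="__main__": a=list(map(float,sys.argv[1:])); rel(a[:3],a[3])
E
python3 rel.py .5427 .2145 .014 .394
```

```text
time: 4.48
time: 4.9
pos [0.5363 0.2106 0.1567] yaw 0.394 t 4.9 width 0.0871 F [-0.5 -0.5 -0.1] ff 0.0
shift mm [  7.9  -1.2 142.7] rotvec [0.    0.003 0.   ]
```

```bash
python3 -m creep '[{"x":4,"y":-1,"z":25,"wx":0,"wy":0,"wz":0,"hand":87},{"x":4,"y":0,"z":30,"wx":0,"wy":0,"wz":0,"hand":87},{"x":0,"y":0,"z":30,"wx":0,"wy":0,"wz":0,"hand":87},{"x":0,"y":0,"z":30,"wx":0,"wy":0,"wz":0,"hand":87},{"x":0,"y":0,"z":15,"wx":0,"wy":0,"wz":0,"hand":87}]' | tail -4
python3 -m creep '[{"x":0,"y":0,"z":5,"wx":0,"wy":0,"wz":0,"hand":87},{"x":0,"y":0,"z":0,"wx":0,"wy":0,"wz":0,"hand":87},{"x":0,"y":0,"z":0,"wx":0,"wy":0,"wz":0,"hand":87},{"x":0,"y":0,"z":0,"wx":0,"wy":0,"wz":0,"hand":87},{"x":0,"y":0,"z":0,"wx":0,"wy":0,"wz":0,"hand":87}]' | tail -4
python3 rel.py .5427 .2145 .014 .394
```

```text
ee_rot: [0.981, 0.196, -0.002, 0.001]
wrist_force: [-0.8, 0.0, -0.6]
width: 0.0871
finger_force: 0.0
ee_rot: [0.981, 0.196, 0.001, -0.0]
wrist_force: [0.3, -0.1, 0.1]
width: 0.0874
finger_force: 0.0
pos [0.5449 0.2171 0.0262] yaw 0.395 t 5.7333 width 0.0874 F [ 0.3 -0.1  0.1] ff 0.0
shift mm [-3.1  1.6 12.2] rotvec [ 0.    -0.003  0.001]
```

```bash
python3 -m creep '[{"x":-3,"y":1,"z":5,"wx":0,"wy":0,"wz":0,"hand":87},{"x":0,"y":0,"z":6,"wx":0,"wy":0,"wz":0,"hand":87},{"x":0,"y":0,"z":0,"wx":0,"wy":0,"wz":0,"hand":75},{"x":0,"y":0,"z":0,"wx":0,"wy":0,"wz":0,"hand":65},{"x":0,"y":0,"z":0,"wx":0,"wy":0,"wz":0,"hand":50}]' | tail -3
python3 -m creep '[{"x":0,"y":0,"z":0,"wx":0,"wy":0,"wz":0,"hand":50},{"x":0,"y":0,"z":0,"wx":0,"wy":0,"wz":0,"hand":50},{"x":0,"y":0,"z":0,"wx":0,"wy":0,"wz":0,"hand":50},{"x":0,"y":0,"z":0,"wx":0,"wy":0,"wz":0,"hand":50},{"x":0,"y":0,"z":0,"wx":0,"wy":0,"wz":0,"hand":50}]' | tail -3
python3 rel.py .5427 .2145 .014 .394
```

```text
wrist_force: [-0.5, -0.9, 0.6]
width: 0.0742
finger_force: 0.0
wrist_force: [1.4, -3.6, 0.9]
width: 0.0616
finger_force: 30.0
pos [0.5417 0.2143 0.0137] yaw 0.395 t 6.5667 width 0.0616 F [ 1.4 -3.6  0.9] ff 30.0
shift mm [ 1.   0.2 -0.3] rotvec [ 0.001 -0.     0.001]
```

```bash
python3 -m creep '[{"x":0,"y":0,"z":-8,"wx":0,"wy":0,"wz":0,"hand":50},{"x":0,"y":0,"z":-16,"wx":0,"wy":0,"wz":0,"hand":50},{"x":0,"y":0,"z":-24,"wx":0,"wy":0,"wz":0,"hand":50},{"x":0,"y":0,"z":-28,"wx":0,"wy":0,"wz":0,"hand":50},{"x":0,"y":0,"z":-28,"wx":0,"wy":0,"wz":0,"hand":50}]' | tail -3
python3 -m creep '[{"x":0,"y":0,"z":-24,"wx":0,"wy":0,"wz":0,"hand":50},{"x":0,"y":0,"z":-16,"wx":0,"wy":0,"wz":0,"hand":50},{"x":0,"y":0,"z":-8,"wx":0,"wy":0,"wz":0,"hand":50},{"x":0,"y":0,"z":0,"wx":0,"wy":0,"wz":0,"hand":50},{"x":0,"y":0,"z":0,"wx":0,"wy":0,"wz":0,"hand":50}]' | tail -3
python3 rel.py .5485 -.2355 .16 -.206
python3 - <<'E'
from fit import *
a=[]
for c in("scene","side"):
    d=vision.read_camera(c); b=nets.look_for(c,"mould")[0]["rect"]; x,y=int((b[0]+b[2])/2),int((b[1]+b[3])/2)
    x=min(max(x,60),500);y=min(max(y,60),360)
    a.append(cv2.resize(cv2.cvtColor(d["pixels"][y-60:y+60,x-60:x+60],cv2.COLOR_RGB2BGR),(400,400)))
cv2.imwrite("pics/l1.png",np.hstack(a))
E
```

```text
wrist_force: [1.4, 0.1, -5.6]
width: 0.0619
finger_force: 30.0
wrist_force: [0.4, -0.1, -7.2]
width: 0.062
finger_force: 30.0
pos [0.5408 0.2148 0.1648] yaw 0.396 t 7.4 width 0.062 F [ 0.4 -0.1 -7.2] ff 30.0
shift mm [-166.6  418.4    4.8] rotvec [0.    0.001 0.602]
```

View pics/l1.png

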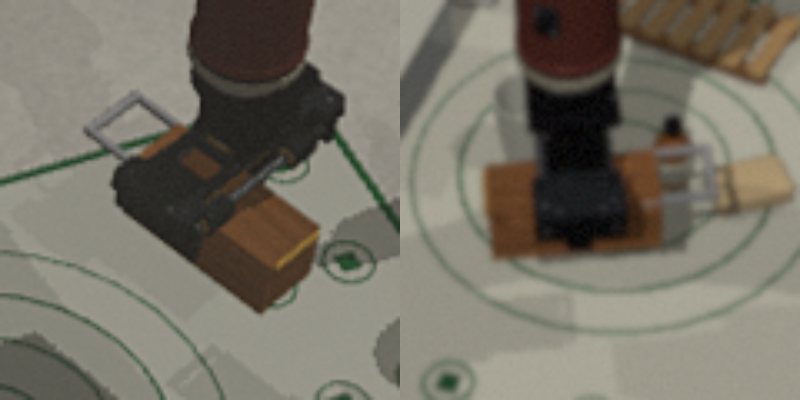

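Both crops show the mould held level with its lid shut, about 150 mm up, and it weighs 7.2 N. I'll carry it across.

```bash
python3 -m creep '[{"x":-4,"y":9,"z":0,"wx":0,"wy":0,"wz":0,"hand":50},{"x":-7,"y":18,"z":0,"wx":0,"wy":0,"wz":0,"hand":50},{"x":-10,"y":26,"z":0,"wx":0,"wy":0,"wz":0,"hand":50},{"x":-12,"y":30,"z":0,"wx":0,"wy":0,"wz":0,"hand":50},{"x":-12,"y":30,"z":0,"wx":0,"wy":0,"wz":0,"hand":50}]' | head -2
python3 -m creep '[{"x":-12,"y":30,"z":0,"wx":0,"wy":0,"wz":0,"hand":50},{"x":-12,"y":30,"z":0,"wx":0,"wy":0,"wz":0,"hand":50},{"x":-12,"y":30,"z":0,"wx":0,"wy":0,"wz":0,"hand":50},{"x":-12,"y":30,"z":0,"wx":0,"wy":0,"wz":0,"hand":50},{"x":-12,"y":30,"z":0,"wx":0,"wy":0,"wz":0,"hand":50}]' | head -2
python3 -m creep '[{"x":-12,"y":30,"z":0,"wx":0,"wy":0,"wz":0,"hand":50},{"x":-12,"y":30,"z":0,"wx":0,"wy":0,"wz":0,"hand":50},{"x":-10,"y":26,"z":0,"wx":0,"wy":0,"wz":0.01,"hand":50},{"x":-7,"y":18,"z":0,"wx":0,"wy":0,"wz":0.02,"hand":50},{"x":-4,"y":9,"z":0,"wx":0,"wy":0,"wz":0.03,"hand":50}]' | head -2
python3 -m creep '[{"x":0,"y":0,"z":0,"wx":0,"wy":0,"wz":0.05,"hand":50},{"x":0,"y":0,"z":0,"wx":0,"wy":0,"wz":0.07,"hand":50},{"x":0,"y":0,"z":0,"wx":0,"wy":0,"wz":0.07,"hand":50},{"x":0,"y":0,"z":0,"wx":0,"wy":0,"wz":0.07,"hand":50},{"x":0,"y":0,"z":0,"wx":0,"wy":0,"wz":0.07,"hand":50}]' | head -2
python3 rel.py .5485 -.2355 .16 -.206
```

```text
time: 8.02
eef_pos: [0.5429, 0.0915, 0.1651]
time: 8.43
eef_pos: [0.5451, -0.0707, 0.1652]
time: 8.85
eef_pos: [0.5465, -0.1938, 0.165]
time: 9.27
eef_pos: [0.5475, -0.1885, 0.1653]
pos [ 0.5475 -0.1885  0.1653] yaw 0.003 t 9.2667 width 0.0617 F [ 0.5  0.2 -6. ] ff 30.0
shift mm [ 0.9 47.   5.2] rotvec [-0.001  0.001  0.209]
```

```bash
python3 -m creep '[{"x":0,"y":9,"z":0,"wx":0,"wy":0,"wz":0.05,"hand":50},{"x":0,"y":12,"z":0,"wx":0,"wy":0,"wz":0.05,"hand":50},{"x":-1,"y":12,"z":0,"wx":0,"wy":0,"wz":0.05,"hand":50},{"x":-2,"y":10,"z":0,"wx":0,"wy":0,"wz":0.04,"hand":50},{"x":-2,"y":4,"z":0,"wx":0,"wy":0,"wz":0.02,"hand":50}]' | head -1
python3 -m creep '[{"x":0,"y":0,"z":10,"wx":0,"wy":0,"wz":0,"hand":50},{"x":0,"y":0,"z":18,"wx":0,"wy":0,"wz":0,"hand":50},{"x":0,"y":0,"z":22,"wx":0,"wy":0,"wz":0,"hand":50},{"x":0,"y":0,"z":22,"wx":0,"wy":0,"wz":0,"hand":50},{"x":0,"y":0,"z":14,"wx":0,"wy":0,"wz":0,"hand":50}]' | head -1
python3 -m creep '[{"x":0,"y":0,"z":6,"wx":0,"wy":0,"wz":0,"hand":50},{"x":0,"y":0,"z":0,"wx":0,"wy":0,"wz":0,"hand":50},{"x":0,"y":0,"z":0,"wx":0,"wy":0,"wz":0,"hand":50},{"x":0,"y":0,"z":0,"wx":0,"wy":0,"wz":0,"hand":50},{"x":0,"y":0,"z":0,"wx":0,"wy":0,"wz":0,"hand":50}]' | head -1
python3 rel.py .5485 -.2355 .0357 -.206
```

```text
time: 9.68
time: 10.1
time: 10.52
pos [ 0.5396 -0.236   0.0748] yaw -0.204 t 10.5167 width 0.0615 F [-0.3  0.5 -4.8] ff 30.0
shift mm [ 8.5 -2.3 39.1] rotvec [ 0.    -0.002  0.002]
```

```bash
python3 -m creep '[{"x":4,"y":-1,"z":6,"wx":0,"wy":0,"wz":0,"hand":50},{"x":4,"y":-1,"z":8,"wx":0,"wy":0,"wz":0,"hand":50},{"x":0,"y":0,"z":8,"wx":0,"wy":0,"wz":0,"hand":50},{"x":0,"y":0,"z":5,"wx":0,"wy":0,"wz":0,"hand":50},{"x":0,"y":0,"z":3,"wx":0,"wy":0,"wz":0,"hand":50}]' | sed -n 1,4p
python3 -m creep '[{"x":0,"y":0,"z":2,"wx":0,"wy":0,"wz":0,"hand":50},{"x":0,"y":0,"z":1,"wx":0,"wy":0,"wz":0,"hand":50},{"x":0,"y":0,"z":0,"wx":0,"wy":0,"wz":0,"hand":50},{"x":0,"y":0,"z":0,"wx":0,"wy":0,"wz":0,"hand":50},{"x":0,"y":0,"z":0,"wx":0,"wy":0,"wz":0,"hand":50}]' | sed -n 1,4p
python3 rel.py .5485 -.2355 .0357 -.206
```

```text
time: 10.93
eef_pos: [0.5461, -0.2353, 0.0419]
ee_rot: [0.995, -0.102, -0.001, -0.0]
wrist_force: [-0.6, -0.3, -6.3]
time: 11.35
eef_pos: [0.5472, -0.2357, 0.0409]
ee_rot: [0.995, -0.102, 0.0, 0.0]
wrist_force: [-0.9, -0.2, -6.3]
pos [ 0.5472 -0.2357  0.0409] yaw -0.204 t 11.35 width 0.0619 F [-0.9 -0.2 -6.3] ff 30.0
shift mm [ 1.3 -0.4  5.2] rotvec [ 0.    -0.001  0.002]
```

```bash
python3 -m creep '[{"x":0,"y":0,"z":1,"wx":0,"wy":0,"wz":0,"hand":50},{"x":0,"y":0,"z":1,"wx":0,"wy":0,"wz":0,"hand":50},{"x":0,"y":0,"z":1,"wx":0,"wy":0,"wz":0,"hand":50},{"x":0,"y":0,"z":1,"wx":0,"wy":0,"wz":0,"hand":50},{"x":0,"y":0,"z":0,"wx":0,"wy":0,"wz":0,"hand":50}]' | sed -n 1,4p
python3 -m creep '[{"x":0,"y":0,"z":1,"wx":0,"wy":0,"wz":0,"hand":50},{"x":0,"y":0,"z":0,"wx":0,"wy":0,"wz":0,"hand":50},{"x":0,"y":0,"z":0,"wx":0,"wy":0,"wz":0,"hand":50},{"x":0,"y":0,"z":0,"wx":0,"wy":0,"wz":0,"hand":50},{"x":0,"y":0,"z":0,"wx":0,"wy":0,"wz":0,"hand":50}]' | sed -n 1,4p
```

```text
time: 11.77
eef_pos: [0.5468, -0.2356, 0.0363]
ee_rot: [0.995, -0.102, -0.0, -0.0]
wrist_force: [0.3, -0.1, -6.1]
time: 12.18
eef_pos: [0.547, -0.2357, 0.0357]
ee_rot: [0.995, -0.102, 0.0, 0.0]
wrist_force: [-1.2, 0.7, -3.3]
```

```bash
python3 -m creep '[{"x":0,"y":0,"z":1,"wx":0,"wy":0,"wz":0,"hand":50},{"x":0,"y":0,"z":0,"wx":0,"wy":0,"wz":0,"hand":50},{"x":0,"y":0,"z":0,"wx":0,"wy":0,"wz":0,"hand":50},{"x":0,"y":0,"z":0,"wx":0,"wy":0,"wz":0,"hand":50},{"x":0,"y":0,"z":0,"wx":0,"wy":0,"wz":0,"hand":50}]' | sed -n 1,4p
```

```text
time: 12.6
eef_pos: [0.547, -0.2356, 0.0356]
ee_rot: [0.995, -0.102, 0.0, 0.0]
wrist_force: [-5.4, 2.0, 6.4]
```

Contact is firm: the force went from -6 to +6 N with no further descent. I'll release slowly and rise.

```bash
python3 -m creep '[{"x":0,"y":0,"z":0,"wx":0,"wy":0,"wz":0,"hand":66},{"x":0,"y":0,"z":0,"wx":0,"wy":0,"wz":0,"hand":72},{"x":0,"y":0,"z":0,"wx":0,"wy":0,"wz":0,"hand":80},{"x":0,"y":0,"z":0,"wx":0,"wy":0,"wz":0,"hand":87},{"x":0,"y":0,"z":0,"wx":0,"wy":0,"wz":0,"hand":87}]'
python3 -m creep '[{"x":0,"y":0,"z":0,"wx":0,"wy":0,"wz":0,"hand":87},{"x":0,"y":0,"z":-10,"wx":0,"wy":0,"wz":0,"hand":87},{"x":0,"y":0,"z":-25,"wx":0,"wy":0,"wz":0,"hand":87},{"x":0,"y":0,"z":-35,"wx":0,"wy":0,"wz":0,"hand":87},{"x":0,"y":0,"z":-35,"wx":0,"wy":0,"wz":0,"hand":87}]'
python3 -m creep '[{"x":-30,"y":0,"z":-25,"wx":0,"wy":0,"wz":0,"hand":87},{"x":-30,"y":0,"z":-20,"wx":0,"wy":0,"wz":0,"hand":87},{"x":-30,"y":0,"z":-10,"wx":0,"wy":0,"wz":0,"hand":87},{"x":-20,"y":0,"z":0,"wx":0,"wy":0,"wz":0,"hand":87},{"x":0,"y":0,"z":0,"wx":0,"wy":0,"wz":0,"hand":87}]' | head -2
python3 - <<'E'
from fit import *
V=[]
for c in("scene","side","wrist"):
    d=vision.read_camera(c); rs=nets.cut_out(c,"mould"); print(c,[(r["rect"],round(r["confidence"],2)) for r in rs])
    cv2.imwrite(f"pics/p_{c}.png",cv2.cvtColor(d["pixels"],cv2.COLOR_RGB2BGR))
    if rs: V.append((d,rs[0]["mask"])); print(fit(V[-1:],MOULD+BAR,[.548,-.236,.022,-.206]))
print("all",fit(V,MOULD+BAR,[.548,-.236,.022,-.206]))
E
python3 rel.py .5 -.2 .1 -.206
```

```text
time: 13.02
eef_pos: [0.5471, -0.2357, 0.0346]
ee_rot: [0.995, -0.102, 0.0, 0.0]
wrist_force: [-0.2, -0.5, -0.4]
width: 0.0828
finger_force: 0.0
time: 13.43
eef_pos: [0.5463, -0.2353, 0.1408]
ee_rot: [0.995, -0.102, -0.001, -0.0]
wrist_force: [1.0, -0.7, 0.0]
width: 0.0864
finger_force: 0.0
time: 13.85
eef_pos: [0.4366, -0.2133, 0.1964]
scene [([180.2, 195.6, 212.6, 272.4], 0.68)]
(array([ 0.5491251 , -0.23608053,  0.02638788, -0.20062956]), np.float64(-0.9207023822838609))
side [([276.6, 143.1, 332.6, 180.8], 0.67), ([329.2, 121.6, 356.9, 140.4], 0.56)]
(array([ 0.55002971, -0.23564122,  0.02465847, -0.17410843]), np.float64(-0.9275690357627886))
wrist [([228.8, 0.0, 323.8, 224.4], 0.98)]
(array([ 0.54812241, -0.23489158,  0.02315815, -0.2027343 ]), np.float64(-0.9604840420695299))
all (array([ 0.54846709, -0.23520326,  0.02562732, -0.20626194]), np.float64(-0.928995159665849))
pos [ 0.4399 -0.2132  0.1943] yaw -0.204 t 14.15 width 0.0872 F [-0.3 -0.2  0.8] ff 0.0
shift mm [ 56.2 -25.   94.3] rotvec [-0.001  0.     0.002]
```

View pics/p_wrist.png

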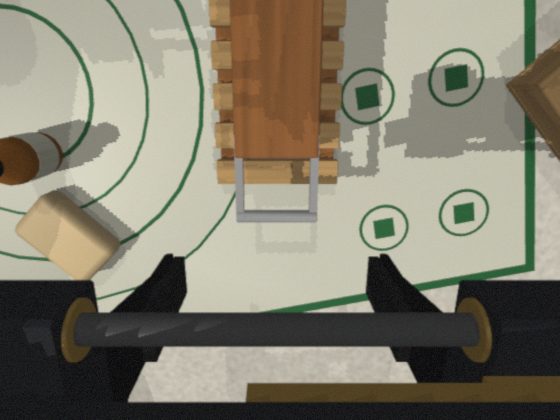

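The mould sits squarely on the rack at (0.5485, -0.2352) with yaw -0.206, and the wrist picture shows the lid bar at (277,216). Before lifting the lid I'll measure the bar height from the views and estimate the arm's planar kinematics, so I know how far the tool can tilt with the lid.

```bash
python3 - <<'E'
from fit import *
s=readout.observe(); q=s["joint_pos"]; print(q.round(3))
q0=np.array([1.114,.333,.04,1.465,-.013,1.343,-.059])
A=[];b=[]
for qq,p in((q0,[.228,-.609,.223]),(q,s["eef_pos"])):
    A+= [[np.sin(qq[1]),np.sin(qq[1]+qq[3]),0],[np.cos(qq[1]),np.cos(qq[1]+qq[3]),1]]; b+=[np.hypot(p[0],p[1]),p[2]]
print("a,b,h-c",np.linalg.lstsq(np.array(A),np.array(b),rcond=None))
# lid angle fit with all three masks, mould pose fixed
p=np.array([.5485,-.2354,.022,-.205]); H=np.array([.075,0,.05])
def parts(th):
    M=R.from_euler("y",th).as_matrix(); f=lambda B:(B-H)@M.T+H
    lid=box(-.075,.075,-.031,.031,.05,.058)
    return [box(-.075,.075,-.031,.031,0,.05)]+[f(B) for B in [lid]+BAR]
V=[]
for c in("scene","side","wrist"):
    d=vision.read_camera(c); m=np.kron(nets.cut_out(c,"mould")[0]["mask"],np.ones((4,4),bool)); V.append((c,d,m))
for th in np.arange(-.04,.13,.02):
    print(round(th,2),[round(((g:=render(d,parts(th),p))&m).sum()/(g|m).sum(),3) for c,d,m in V])
for c,d,m in V:
    cv2.imwrite(f"pics/q_{c}.png",cv2.cvtColor(d["pixels"],cv2.COLOR_RGB2BGR))
    for dz in (0,.012):
        w=R.from_euler("z",p[3]).apply([[-.12,-.031,.0545+dz],[-.12,.031,.0545+dz]])+p[:3]
        u=(d["R"]@w.T).T+d["t"]; print(c,dz,(d["camera_matrix"]@(u/u[:,2:]).T).T[:,:2].round(1).tolist(),w.mean(0).round(4))
a=[cv2.imread("pics/q_scene.png")[180:240,165:225],cv2.imread("pics/q_side.png")[130:190,290:350],cv2.imread("pics/q_wrist.png")[190:240,220:270+60]]
cv2.imwrite("pics/bar.png",np.hstack([cv2.resize(x,(int(x.shape[1]*250/60*1.0),250),interpolation=2)[:,:270] if i<2 else cv2.resize(x,None,fx=2.2,fy=5,interpolation=2) for i,x in enumerate(a)]))
E
```

```text
[ 0.659  0.041 -0.304  1.871  0.012  1.232 -1.424]
a,b,h-c (array([ 0.50756755,  0.4969408 , -0.14570257]), array([1.9648396e-06]), np.int32(3), array([2.01997817, 1.37831252, 0.14121901]))
-0.04 [np.float64(0.847), np.float64(0.834), np.float64(0.91)]
-0.02 [np.float64(0.874), np.float64(0.864), np.float64(0.931)]
0.0 [np.float64(0.902), np.float64(0.895), np.float64(0.948)]
0.02 [np.float64(0.923), np.float64(0.915), np.float64(0.955)]
0.04 [np.float64(0.932), np.float64(0.911), np.float64(0.953)]
0.06 [np.float64(0.915), np.float64(0.892), np.float64(0.943)]
0.08 [np.float64(0.897), np.float64(0.869), np.float64(0.927)]
0.1 [np.float64(0.879), np.float64(0.838), np.float64(0.907)]
0.12 [np.float64(0.859), np.float64(0.813), np.float64(0.886)]
scene 0 [[181.4, 201.7], [203.9, 198.8]] [ 0.431  -0.211   0.0765]
scene 0.012 [[180.7, 199.1], [203.4, 196.2]] [ 0.431  -0.211   0.0885]
side 0 [[331.5, 161.1], [324.5, 170.9]] [ 0.431  -0.211   0.0765]
side 0.012 [[331.8, 158.6], [324.7, 168.4]] [ 0.431  -0.211   0.0885]
wrist 0 [[315.8, 212.1], [236.8, 212.0]] [ 0.431  -0.211   0.0765]
wrist 0.012 [[317.4, 217.1], [235.3, 217.0]] [ 0.431  -0.211   0.0885]
```

View pics/bar.png

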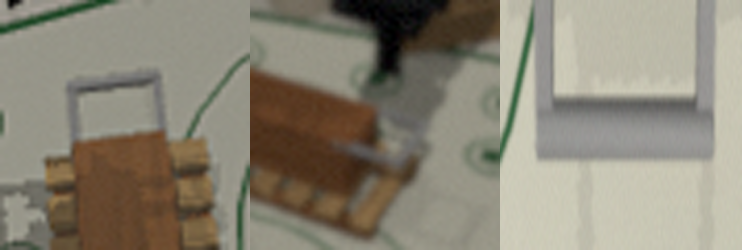

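The lid angle fits at about 0.03-0.04 rad, so the bar is at roughly (0.431, -0.211, 0.083). I'll turn the tool 90° so the fingers straddle the bar, pre-tilted slightly so it can follow the lid later.

```bash
python3 -m creep '[{"x":0,"y":0,"z":0,"wx":0,"wy":0,"wz":-0.105,"hand":36},{"x":0,"y":0,"z":0,"wx":0,"wy":0,"wz":-0.105,"hand":36},{"x":0,"y":0,"z":0,"wx":0,"wy":0,"wz":-0.105,"hand":36},{"x":0,"y":0,"z":0,"wx":0,"wy":0,"wz":-0.105,"hand":36},{"x":0,"y":0,"z":0,"wx":0,"wy":0,"wz":-0.105,"hand":36}]' | head -2
python3 -m creep '[{"x":0,"y":0,"z":0,"wx":0,"wy":0,"wz":-0.105,"hand":36},{"x":0,"y":0,"z":0,"wx":0,"wy":0,"wz":-0.105,"hand":36},{"x":0,"y":0,"z":0,"wx":0,"wy":0,"wz":-0.105,"hand":36},{"x":0,"y":0,"z":0,"wx":0,"wy":0,"wz":-0.105,"hand":36},{"x":0,"y":0,"z":0,"wx":0,"wy":0,"wz":-0.105,"hand":36}]' | head -2
python3 -m creep '[{"x":0,"y":0,"z":0,"wx":0,"wy":0,"wz":-0.105,"hand":36},{"x":0,"y":0,"z":0,"wx":0,"wy":0,"wz":-0.105,"hand":36},{"x":0,"y":0,"z":0,"wx":0,"wy":0,"wz":-0.105,"hand":36},{"x":0,"y":0,"z":0,"wx":0,"wy":0,"wz":-0.105,"hand":36},{"x":0,"y":0,"z":0,"wx":0,"wy":0,"wz":-0.105,"hand":36}]' | head -2
python3 -m creep '[{"x":0,"y":0,"z":8,"wx":-0.03,"wy":0,"wz":0,"hand":36},{"x":0,"y":0,"z":10,"wx":-0.03,"wy":0,"wz":0,"hand":36},{"x":0,"y":0,"z":10,"wx":-0.04,"wy":0,"wz":0,"hand":36},{"x":0,"y":0,"z":8,"wx":0,"wy":0,"wz":0,"hand":36},{"x":0,"y":0,"z":0,"wx":0,"wy":0,"wz":0,"hand":36}]' | head -2
cat > bar.py <<'E'
from h import *
import sys
# tool shift/turn to hold the bar, with the lid at th and the tool tilted by t about the mould's y
def target(th,t,Mp=np.array([.5485,-.2354,.022]),yaw=-.205):
    M=R.from_euler("z",yaw); H=np.array([.075,0,.05]); B=H+R.from_euler("y",th).apply([-.195,0,.0045])
    Rt=M*R.from_euler("y",t)*R.from_euler("z",np.pi/2)*R.from_euler("x",np.pi)
    g=Mp+M.apply(B); return g+.019*Rt.as_matrix()[:,2],Rt,g
def rel(th,t,up=0):
    T,Rt,g=target(th,t); T=T-up*Rt.as_matrix()[:,2]
    s=readout.observe(); Q=R.from_quat(s["ee_rot"])
    print("pos",s["eef_pos"].round(4),"t",round(s["time"],2),"w",round(s["width"],4),"F",np.round(s["wrist_force"],1),"ff",round(s["finger_force"],1),"q",s["joint_pos"].round(2))
    print("goal",T.round(4),"shift mm",(1e3*Q.inv().apply(T-s["eef_pos"])).round(1),"rotvec",(Q.inv()*Rt).as_rotvec().round(3))
if __name__=="__main__": rel(*map(float,sys.argv[1:]))
E
python3 bar.py .035 -.1
```

```text
time: 14.87
eef_pos: [0.4393, -0.2133, 0.1945]
time: 15.28
eef_pos: [0.4393, -0.2133, 0.1945]
time: 15.7
eef_pos: [0.4393, -0.2133, 0.1945]
time: 16.12
eef_pos: [0.4398, -0.2134, 0.1572]
pos [ 0.4398 -0.2134  0.1572] t 16.12 w 0.0362 F [ 0.4 -0.2 -0. ] ff 0.0 q [ 0.71  0.   -0.33  1.99 -0.02  1.05  0.18]
goal [ 0.4331 -0.2114  0.0644] shift mm [  0.6 -15.9  91.7] rotvec [-0.003 -0.001  0.004]
```

```bash
python3 -m creep '[{"x":0,"y":-8,"z":10,"wx":0,"wy":0,"wz":0,"hand":36},{"x":0,"y":-8,"z":15,"wx":0,"wy":0,"wz":0,"hand":36},{"x":0,"y":0,"z":15,"wx":0,"wy":0,"wz":0,"hand":36},{"x":0,"y":0,"z":8,"wx":0,"wy":0,"wz":0,"hand":36},{"x":0,"y":0,"z":0,"wx":0,"wy":0,"wz":0,"hand":36}]' | head -2
python3 bar.py .035 -.1
```

```text
time: 16.53
eef_pos: [0.4297, -0.211, 0.108]
pos [ 0.4297 -0.211   0.108 ] t 16.53 w 0.0357 F [ 0.3 -0.1  0.4] ff 0.0 q [ 0.71  0.03 -0.33  2.07 -0.01  0.94  0.18]
goal [ 0.4331 -0.2114  0.0644] shift mm [ 0.2 -0.8 43.7] rotvec [-0.003 -0.002  0.005]
```

```bash
python3 -m creep '[{"x":0,"y":0,"z":8,"wx":0,"wy":0,"wz":0,"hand":36},{"x":0,"y":0,"z":12,"wx":0,"wy":0,"wz":0,"hand":36},{"x":0,"y":0,"z":12,"wx":0,"wy":0,"wz":0,"hand":36},{"x":0,"y":0,"z":8,"wx":0,"wy":0,"wz":0,"hand":36},{"x":0,"y":0,"z":3,"wx":0,"wy":0,"wz":0,"hand":36}]' | sed -n '1,2p;4p'
python3 -m creep '[{"x":0,"y":0,"z":0,"wx":0,"wy":0,"wz":0,"hand":36},{"x":0,"y":0,"z":0,"wx":0,"wy":0,"wz":0,"hand":28},{"x":0,"y":0,"z":0,"wx":0,"wy":0,"wz":0,"hand":20},{"x":0,"y":0,"z":0,"wx":0,"wy":0,"wz":0,"hand":14},{"x":0,"y":0,"z":0,"wx":0,"wy":0,"wz":0,"hand":11}]' | tail -3
python3 bar.py .035 -.1
```

```text
time: 16.95
eef_pos: [0.4342, -0.2121, 0.0657]
wrist_force: [-1.0, -0.4, -0.5]
wrist_force: [-0.3, 0.3, -0.1]
width: 0.0171
finger_force: 0.0
pos [ 0.4345 -0.2125  0.067 ] t 17.37 w 0.0171 F [-0.3  0.3 -0.1] ff 0.0 q [ 0.7   0.1  -0.33  2.1   0.02  0.85  0.15]
goal [ 0.4331 -0.2114  0.0644] shift mm [ 0.8 -1.8  2.4] rotvec [ 0.001 -0.     0.005]
```

```bash
python3 -m creep '[{"x":0,"y":-1,"z":2,"wx":0,"wy":0,"wz":0,"hand":12},{"x":0,"y":0,"z":0,"wx":0,"wy":0,"wz":0,"hand":11},{"x":0,"y":0,"z":0,"wx":0,"wy":0,"wz":0,"hand":9},{"x":0,"y":0,"z":0,"wx":0,"wy":0,"wz":0,"hand":5},{"x":0,"y":0,"z":0,"wx":0,"wy":0,"wz":0,"hand":5}]' | tail -3
python3 bar.py .035 -.1
python3 - <<'E'
from bar import *
T,Rt,g=target(.035,-.1)
for d in(.02,.03):
    T2,R2,_=target(.035+d,-.1+d); print(d,(1e3*Rt.inv().apply(T2-T)).round(2),(Rt.inv()*R2).as_rotvec().round(3))
a=[]
for c,(x,y) in(("scene",(195,215)),("side",(310,165))):
    d=vision.read_camera(c); a.append(cv2.resize(cv2.cvtColor(d["pixels"][y-50:y+50,x-50:x+50],cv2.COLOR_RGB2BGR),(400,400),interpolation=2))
cv2.imwrite("pics/g1.png",np.hstack(a))
E
```

```text
wrist_force: [0.8, 0.6, -0.4]
width: 0.0088
finger_force: 30.0
pos [ 0.4334 -0.2121  0.0643] t 17.78 w 0.0088 F [ 0.8  0.6 -0.4] ff 30.0 q [ 0.7   0.1  -0.33  2.11  0.02  0.84  0.15]
goal [ 0.4331 -0.2114  0.0644] shift mm [ 0.6 -0.3 -0.1] rotvec [-0.    -0.001  0.005]
0.02 [ 0.    0.27 -3.85] [ 0.02 -0.    0.  ]
0.03 [ 0.    0.44 -5.77] [ 0.03 -0.    0.  ]
```

View pics/g1.png

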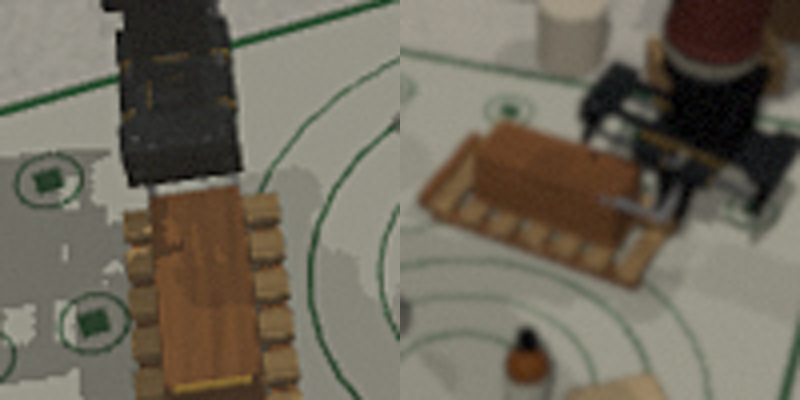

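The bar is gripped (8.8 mm opening, 30 N on the pads), and both views show the fingers astride the handle. I'll raise it along the arc.

```bash
python3 -m creep '[{"x":0,"y":0.2,"z":-2,"wx":0.01,"wy":0,"wz":0,"hand":5},{"x":0,"y":0.3,"z":-3.9,"wx":0.02,"wy":0,"wz":0,"hand":5},{"x":0,"y":0.4,"z":-5.8,"wx":0.03,"wy":0,"wz":0,"hand":5},{"x":0,"y":0.4,"z":-5.8,"wx":0.03,"wy":0,"wz":0,"hand":5},{"x":0,"y":0.2,"z":-1.9,"wx":0.01,"wy":0,"wz":0,"hand":5}]' | tail -3
python3 bar.py .135 0
```

```text
wrist_force: [-2.7, -0.5, -2.0]
width: 0.0088
finger_force: 30.0
pos [ 0.4339 -0.2122  0.0844] t 18.3 w 0.0088 F [-2.7 -0.5 -2. ] ff 30.0 q [ 0.68  0.14 -0.33  2.01  0.06  1.    0.11]
goal [ 0.4333 -0.2115  0.0837] shift mm [ 0.6 -0.7  0.7] rotvec [-0.002 -0.     0.005]
```

```bash
python3 -m creep '[{"x":0,"y":0.3,"z":-3.9,"wx":0.02,"wy":0,"wz":0,"hand":5},{"x":0,"y":0.4,"z":-5.8,"wx":0.03,"wy":0,"wz":0,"hand":5},{"x":0,"y":0.4,"z":-5.8,"wx":0.03,"wy":0,"wz":0,"hand":5},{"x":0,"y":0.4,"z":-5.8,"wx":0.03,"wy":0,"wz":0,"hand":5},{"x":0,"y":0.4,"z":-5.8,"wx":0.03,"wy":0,"wz":0,"hand":5}]' | tail -3
python3 bar.py .275 .14
python3 -m creep '[{"x":0,"y":0.4,"z":-5.8,"wx":0.03,"wy":0,"wz":0,"hand":5},{"x":0,"y":0.4,"z":-5.8,"wx":0.03,"wy":0,"wz":0,"hand":5},{"x":0,"y":0.4,"z":-5.8,"wx":0.03,"wy":0,"wz":0,"hand":5},{"x":0,"y":0.4,"z":-5.8,"wx":0.03,"wy":0,"wz":0,"hand":5},{"x":0,"y":0.2,"z":-1.9,"wx":0.01,"wy":0,"wz":0,"hand":5}]' | tail -3
python3 bar.py .405 .27
```

```text
wrist_force: [-0.9, 0.2, -1.6]
width: 0.009
finger_force: 30.0
pos [ 0.4368 -0.2128  0.1108] t 18.72 w 0.009 F [-0.9  0.2 -1.6] ff 30.0 q [ 0.64  0.22 -0.33  1.87  0.09  1.21  0.07]
goal [ 0.4368 -0.2122  0.1105] shift mm [ 0.6 -0.1  0.4] rotvec [-0.002  0.001  0.005]
wrist_force: [-2.1, 0.7, -1.3]
width: 0.0087
finger_force: 30.0
pos [ 0.4437 -0.2142  0.1351] t 19.13 w 0.0087 F [-2.1  0.7 -1.3] ff 30.0 q [ 0.61  0.31 -0.33  1.73  0.12  1.4   0.04]
goal [ 0.4432 -0.2135  0.1347] shift mm [ 0.5 -0.4  0.6] rotvec [-0.002  0.001  0.005]
```

```bash
python3 -m creep '[{"x":0,"y":0.3,"z":-5.8,"wx":0.03,"wy":0,"wz":0,"hand":5},{"x":0,"y":0.4,"z":-5.8,"wx":0.03,"wy":0,"wz":0,"hand":5},{"x":0,"y":0.4,"z":-5.8,"wx":0.03,"wy":0,"wz":0,"hand":5},{"x":0,"y":0.4,"z":-5.8,"wx":0.03,"wy":0,"wz":0,"hand":5},{"x":0,"y":0.4,"z":-5.8,"wx":0.03,"wy":0,"wz":0,"hand":5}]' | tail -3
python3 bar.py .555 .42
python3 -m creep '[{"x":0,"y":0.4,"z":-5.8,"wx":0.03,"wy":0,"wz":0,"hand":5},{"x":0,"y":0.4,"z":-5.8,"wx":0.03,"wy":0,"wz":0,"hand":5},{"x":0,"y":0.4,"z":-5.8,"wx":0.03,"wy":0,"wz":0,"hand":5},{"x":0,"y":0.3,"z":-3.9,"wx":0.02,"wy":0,"wz":0,"hand":5},{"x":0,"y":0.3,"z":-3.9,"wx":0.02,"wy":0,"wz":0,"hand":5}]' | tail -3
python3 bar.py .685 .55
```

```text
wrist_force: [0.2, 0.1, -2.5]
width: 0.0089
finger_force: 30.0
pos [ 0.4545 -0.2165  0.1617] t 19.55 w 0.0089 F [ 0.2  0.1 -2.5] ff 30.0 q [ 0.56  0.42 -0.32  1.56  0.14  1.61  0.02]
goal [ 0.4544 -0.2158  0.1612] shift mm [0.6 0.  0.5] rotvec [-0.001  0.002  0.004]
wrist_force: [-0.5, -0.2, -2.4]
width: 0.0094
finger_force: 30.0
pos [ 0.4672 -0.2191  0.1831] t 19.97 w 0.0094 F [-0.5 -0.2 -2.4] ff 30.0 q [ 0.52  0.52 -0.3   1.41  0.16  1.79  0.  ]
goal [ 0.4671 -0.2185  0.1827] shift mm [0.6 0.1 0.4] rotvec [-0.001  0.002  0.004]
```

```bash
python3 -m creep '[{"x":0,"y":0.4,"z":-5.8,"wx":0.03,"wy":0,"wz":0,"hand":5},{"x":0,"y":0.4,"z":-5.8,"wx":0.03,"wy":0,"wz":0,"hand":5},{"x":0,"y":0.3,"z":-3.9,"wx":0.02,"wy":0,"wz":0,"hand":5},{"x":0,"y":0.3,"z":-3.9,"wx":0.02,"wy":0,"wz":0,"hand":5},{"x":0,"y":0,"z":0,"wx":0,"wy":0,"wz":0,"hand":5}]' | tail -3
python3 bar.py .785 .65
```

```text
wrist_force: [-2.8, -1.1, 3.2]
width: 0.0088
finger_force: 30.0
pos [ 0.4788 -0.2214  0.1984] t 20.38 w 0.0088 F [-2.8 -1.1  3.2] ff 30.0 q [ 0.49  0.61 -0.29  1.28  0.17  1.92 -0.  ]
goal [ 0.4787 -0.2209  0.1979] shift mm [0.5 0.1 0.5] rotvec [-0.002  0.003  0.004]
```

```bash
python3 -m creep '[{"x":0,"y":0,"z":0,"wx":0,"wy":0,"wz":0,"hand":5},{"x":0,"y":0,"z":0,"wx":0,"wy":0,"wz":0,"hand":11},{"x":0,"y":0,"z":0,"wx":0,"wy":0,"wz":0,"hand":18},{"x":0,"y":0,"z":0,"wx":0,"wy":0,"wz":0,"hand":28},{"x":0,"y":0,"z":0,"wx":0,"wy":0,"wz":0,"hand":34}]' | tail -3
python3 -m creep '[{"x":0,"y":0,"z":0,"wx":0,"wy":0,"wz":0,"hand":34},{"x":0,"y":0,"z":-5,"wx":0,"wy":0,"wz":0,"hand":34},{"x":0,"y":0,"z":-15,"wx":0,"wy":0,"wz":0,"hand":34},{"x":0,"y":0,"z":-20,"wx":0,"wy":0,"wz":0,"hand":34},{"x":0,"y":0,"z":-20,"wx":0,"wy":0,"wz":0,"hand":34}]' | sed -n '2p;4,6p'
python3 - <<'E'
from bar import *
from fit import *
p=np.array([.5485,-.2354,.022,-.205]); H=np.array([.075,0,.05])
def parts(th):
    M=R.from_euler("y",th).as_matrix(); f=lambda B:(B-H)@M.T+H
    return [box(-.075,.075,-.031,.031,0,.05)]+[f(B) for B in [box(-.075,.075,-.031,.031,.05,.058)]+BAR]
a=[]
for c,(x,y) in(("scene",(195,205)),("side",(310,155))):
    d=vision.read_camera(c); a.append(cv2.resize(cv2.cvtColor(d["pixels"][y-60:y+60,x-60:x+60],cv2.COLOR_RGB2BGR),(400,400),interpolation=2))
    rs=nets.cut_out(c,"mould"); print(c,[(r["rect"],round(r["confidence"],2)) for r in rs][:2])
    if rs:
        m=np.kron(rs[0]["mask"],np.ones((4,4),bool)); print([(round(t,2),round(((g:=render(d,parts(t),p))&m).sum()/(g|m).sum(),3)) for t in np.arange(.5,1.1,.05)])
cv2.imwrite("pics/g2.png",np.hstack(a))
E
```

```text
wrist_force: [-1.1, 0.1, 0.1]
width: 0.0238
finger_force: 0.0
eef_pos: [0.5147, -0.2287, 0.2475]
wrist_force: [0.4, 0.4, -0.3]
width: 0.0338
finger_force: 0.0
scene [([179.5, 205.8, 210.5, 269.6], 0.69)]
[(np.float64(0.5), np.float64(0.626)), (np.float64(0.55), np.float64(0.624)), (np.float64(0.6), np.float64(0.623)), (np.float64(0.65), np.float64(0.625)), (np.float64(0.7), np.float64(0.624)), (np.float64(0.75), np.float64(0.622)), (np.float64(0.8), np.float64(0.626)), (np.float64(0.85), np.float64(0.626)), (np.float64(0.9), np.float64(0.628)), (np.float64(0.95), np.float64(0.627)), (np.float64(1.0), np.float64(0.624)), (np.float64(1.05), np.float64(0.615)), (np.float64(1.1), np.float64(0.604))]
side [([276.5, 128.7, 319.3, 178.0], 0.55)]
[(np.float64(0.5), np.float64(0.639)), (np.float64(0.55), np.float64(0.655)), (np.float64(0.6), np.float64(0.681)), (np.float64(0.65), np.float64(0.721)), (np.float64(0.7), np.float64(0.784)), (np.float64(0.75), np.float64(0.853)), (np.float64(0.8), np.float64(0.886)), (np.float64(0.85), np.float64(0.811)), (np.float64(0.9), np.float64(0.744)), (np.float64(0.95), np.float64(0.713)), (np.float64(1.0), np.float64(0.71)), (np.float64(1.05), np.float64(0.706)), (np.float64(1.1), np.float64(0.685))]
```

View pics/g2.png

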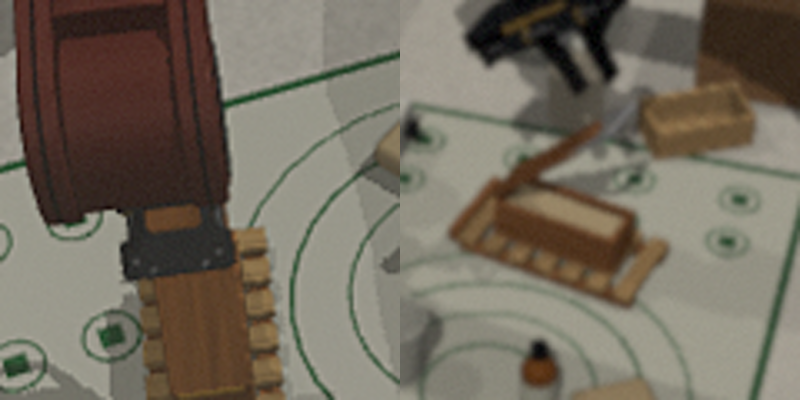

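The side view shows the lid standing at about 45° (best fit 0.78-0.80 rad), the mould square on the rack and the fingers clear. I'll hand it in.

```bash
python3 -m creep '[{"x":0,"y":0,"z":-10,"wx":0,"wy":0,"wz":0,"hand":34},{"x":0,"y":0,"z":-5,"wx":0,"wy":0,"wz":0,"hand":34},{"x":0,"y":0,"z":0,"wx":0,"wy":0,"wz":0,"hand":34},{"x":0,"y":0,"z":0,"wx":0,"wy":0,"wz":0,"hand":34},{"x":0,"y":0,"z":0,"wx":0,"wy":0,"wz":0,"hand":34}]' | sed -n '1,4p'
python3 -c "
from h import *
print(order.finish_job())"
```

```text
time: 21.83
eef_pos: [0.523, -0.2303, 0.2581]
ee_rot: [0.734, 0.6, -0.202, -0.247]
wrist_force: [0.2, 1.1, -0.5]
the job is handed in; nothing more can be done
None
```

The job is handed in at about 22 s: the mould is on the rack, squared up with its hinge end to the back stop, its lid stands at about 45° by my camera fit, and the gripper is clear; the hand-in returned no verdict.

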